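Complete the condiment row by height

ROBOT

A 7-joint arm with a two-finger parallel gripper is mounted at the origin on a cart in front of the work surface, level with it; the furniture and walls round the work are solid. World frame = base frame: x ahead of the robot, y to its left, z up, the work surface at z = 0. Lengths are in m, angles in rad, forces in N, time in s.
With the tool pointing down it reaches from about 0.425 to 0.825 m from the base axis. Payload 3.6 kg.
Tool frame: the origin (TCP) lies where the fingers leave the gripper's body, on its centre line; the fingertips stand 73 mm ahead of it and the grasp point (between the pads) lies 54 mm ahead of it; z points along the fingers, y is the line along which they close (so a half turn about z gives the same grasp; the last joint's range is limited). The gripper opens to 85 mm and grips with 20 to 120 N. Pads are 22 mm wide; open, the fingers measure 114 mm over their backs; the gripper's body (76 mm by 85 mm) begins 54 mm behind the grasp point. The pads swing forward as they close: fully open they stand 13 mm farther back than shut.
Start: joints at [-1.29, 0.615, -0.013, 1.423, 0.008, 1.103, -0.04], TCP at [0.197, 0.619, 0.304] pointing down, gripper open.
Joint ranges: [-3.12, 3.12], [-0.3, 2.06], [-1.34, 1.32], [0.26, 2.42], [-1.36, 4.5], [0.01, 1.98], [-2.84, 2.84]. Speed limits (rad/s): [2.79, 2.79, 3.14, 3.14, 3.14, 3.14, 3.14].

INTERFACE

Orientations are given as a unit quaternion [x, y, z, w].
In Python, from station import arm, snapshot, camera_info, ticket gives the robot as it stands. Calls block until the motion is done:
- arm.movep(position, orientation): joint-space move of the TCP to a pose.
- arm.line_to(position, velocity=0.15, ori=None): straight line of the TCP; ori=None keeps the orientation; velocity is the mean speed in m/s.
- arm.move_j(angles): joint-space move.
- arm.move_gripper(opening, effort=None): opening from 0.0 (shut) to 1.0 (fully open); effort is the grip in N (None keeps the last); returns when the fingers have stopped.
- arm.pause(seconds).
- arm.ik(position, orientation): joint angles nearest the present ones, or None.
- snapshot(name): name is "scene" or "top" or "wrist"; returns the picture (400x640x3 uint8, blue, green, red); there is no depth.
- camera_info(name): a dict with "fx", "fy", "cx", "cy" (pixels), "R" (3x3) and "t" (3): a world point X has camera coordinates R X + t; the wrist camera has in their place "T_tool_cam" (4x4, takes a point from camera to tool coordinates, whose origin is the TCP and whose axes are the flange's). Camera axes: x right, y down, z forward; pixel columns grow to the right and rows downward; lengths in m; the calibration is good to about 2 mm. The wrist camera is an equidistant fisheye: a pixel r from the principal point sees the ray r / f radians off the axis. A picture is of the moment at which its call begins: read the wrist's pose just before it. camera_info takes no time and is no camera call.
A pose or a line that the arm cannot do raises arm.MotionError and nothing moves.
- ticket.finish_job(): hands the job in; it is judged then, once.
Readings, each from a call of its own:
- arm.read_time(): time.
- arm.read_joint_positions(): joint angles.
- arm.read_dq(): joint speeds.
- arm.read_effort(): joint torques, N m.
- arm.read_tool_pos(): TCP position.
- arm.read_eef_rot(): TCP orientation.
- arm.read_ft_force(): force on the tool from outside, world axes, zero at the start.
- arm.read_wrist_torque(): the same for the moment, N m.
- arm.read_opening(): opening from 0.0 (shut) to 1.0 (fully open).
- arm.read_finger_force(): force on a finger pad.
Only numpy, scipy, OpenCV 4.12 (cv2) and the standard library are available. Lean on these libraries where they do the work, as an engineer would, in place of code of your own. Each camera call takes 0.05 s, during which the arm holds its last target. There are 200 camera calls.

TASK

On the wooden board with four dark round marks, line up the four things left along the front edge - pepper grinder, spice jar, salt shaker and toothpick cup - one standing upright and centred on each mark, so that the row falls step by step in height from the oil bottle at one end of the board to the kitchen timer at the other (tallest next to the bottle, lowest next to the timer). Leave the oil bottle, the timer, the garlic and the tea candle standing where they are.

Things in the scene. Friction and masses are not known exactly. Their poses are not given: they have to be found in the camera images.
- pepper_grinder: Pepper grinder standing near the front edge (a similar one at the very back of the worktop is only scenery), the tallest of the four: 150 mm high, square glass body 46 x 46 mm up to a height of 106 mm, above it a round black top about 40 mm across (a little waisted) from 106 to 150 mm, which does not turn here; about 0.3 kg. Best gripped by the black top, e.g. at a height of 130 mm. Origin at the centre of its underside, z up.
- spice_jar: Round spice jar with a black screw cap and a greenish label, 44 mm in diameter, 119 mm high, about 0.1 kg. Origin at the centre of its underside, z up.
- salt_shaker: Salt shaker, white-filled with a grey domed cap, 90 mm high: the body is 44 mm across up to a height of about 70 mm, the cap 34 mm across; about 0.1 kg. Origin at the centre of its underside, z up.
- toothpick_cup: Round turned wooden cup with toothpicks in it, the lowest of the four: cup 45 mm in diameter and 52 mm high, the toothpicks stand up to 70 mm and do not come out; about 0.06 kg; grip the cup's outside. Origin at the centre of its underside, z up.
- row_board: Fixed pale wooden board on small rubber feet, 76 mm (x) by 306 mm (y), its top 14 mm above the work surface. Four dark round marks of 56 mm diameter, flush with the top, lie in a row along its y axis at x = 0 and y = -112.5, -37.5, +37.5 and +112.5 mm of its own frame. Origin at the centre of its underside, z up; y runs along the row, roughly to the robot's left.
- oil_bottle: Dark square oil bottle with a red cap, 58 x 58 x 224 mm (straight-sided to about 160 mm, then a narrow neck; a similar one at the very back is only scenery), standing on the work surface beyond one end of the board (about 195 mm from the board's centre along its y axis, on the + or the - side); it marks the tall end of the row. Not to be moved; carry things over or round it. Origin at the centre of its underside.
- timer: White and red round kitchen timer, 67 mm in diameter, 56 mm high, standing on the work surface beyond the other end of the board, about 195 mm from its centre; it marks the low end of the row. Not to be moved. Origin at the centre of its underside.
- garlic: Bulb of garlic, 60 mm across, 59 mm high, lying among the things at the front edge. Not to be moved. Origin at the centre of its underside.
- candle: Tea candle in a low metal cup, 38 mm in diameter, 17 mm high, standing among the things at the front edge. Not to be moved. Origin at the centre of its underside.
Not all that is in view belongs to the job. What is shaped like the spice_jar but blue, pink or purple is not meant.

How it is judged:
At the end, for the whole second after the job is handed in: Each of the four things stands upright (within 0.1 rad) and at rest on the board, its centre within 14 mm, along and across the row, of its own mark's centre: pepper grinder on the mark next to the oil bottle, then spice jar, then salt shaker, and toothpick cup on the mark next to the timer (x of pepper_grinder in the frame of row_board between -0.014 and 0.014 m and z of pepper_grinder in the frame of row_board between 0.009 and 0.019 m and angle between each of pepper_grinder, spice_jar, salt_shaker, toothpick_cup, oil_bottle's own z axis and vertical below 0.1 rad and linear speed of each of pepper_grinder, spice_jar, salt_shaker, toothpick_cup below 0.02 m/s and angular speed of each of pepper_grinder, spice_jar, salt_shaker, toothpick_cup below 0.2 rad/s and x of spice_jar in the frame of row_board between -0.014 and 0.014 m and z of spice_jar in the frame of row_board between 0.009 and 0.019 m and x of salt_shaker in the frame of row_board between -0.014 and 0.014 m and z of salt_shaker in the frame of row_board between 0.009 and 0.019 m and x of toothpick_cup in the frame of row_board between -0.014 and 0.014 m and z of toothpick_cup in the frame of row_board between 0.009 and 0.019 m and ((y of oil_bottle in the frame of row_board between 0 and 1 m and y of pepper_grinder in the frame of row_board between 0.0985 and 0.1265 m and y of spice_jar in the frame of row_board between 0.0235 and 0.0515 m and y of salt_shaker in the frame of row_board between -0.0515 and -0.0235 m and y of toothpick_cup in the frame of row_board between -0.1265 and -0.0985 m) or (y of oil_bottle in the frame of row_board between -1 and 0 m and y of pepper_grinder in the frame of row_board between -0.1265 and -0.0985 m and y of spice_jar in the frame of row_board between -0.0515 and -0.0235 m and y of salt_shaker in the frame of row_board between 0.0235 and 0.0515 m and y of toothpick_cup in the frame of row_board between 0.0985 and 0.1265 m))); the robot touches nothing.
It fails at once if the oil bottle is shifted by more than 25 mm or tipped over (distance of oil_bottle from where it was at the start of the episode above 0.025 m or angle between oil_bottle's own z axis and vertical above 0.6 rad).
It fails at once if the timer is shifted by more than 25 mm or tipped over (distance of timer from where it was at the start of the episode above 0.025 m or angle between timer's own z axis and vertical above 0.6 rad).
It fails at once if the garlic is shifted by more than 25 mm or tipped over (distance of garlic from where it was at the start of the episode above 0.025 m or angle between garlic's own z axis and vertical above 0.6 rad).
It fails at once if the tea candle is shifted by more than 25 mm or tipped over (distance of candle from where it was at the start of the episode above 0.025 m or angle between candle's own z axis and vertical above 0.6 rad).
It also fails if it takes over 104 s, if anything falls off the work surface, if the arm or the gripper's body presses on something with over 40 N, if the wrist force passes 120 N, or if a joint passes its speed limit or range.

## Working session

There is one attempt and no reset: what is moved stays moved. The work goes in short steps, each a Python script; the robot and the scene stay as the last script left them, time stands still between calls to the robot, and variables do not carry over. Pictures are saved under pics/ and viewed, at most 14 in all, crops included, and the job is handed in when it is done.

```bash
mkdir -p pics; ls; python3 - <<'E'
from station import arm, snapshot, camera_info
import cv2
for n in ("scene","top"):
    cv2.imwrite(f"pics/{n}0.png", snapshot(n)); c=camera_info(n); print(n,{k:(v if not hasattr(v,'tolist') else v.tolist()) for k,v in c.items()})
print(camera_info("wrist"), arm.read_tool_pos(), arm.read_eef_rot(), arm.read_time())
E
```

```text
pics
scene {'fx': 428.9956477748885, 'fy': 428.9956477748885, 'cx': 319.3576800246708, 'cy': 194.87564252144287, 'R': [[-0.4231634981899549, -0.9059037612253195, 0.01646296441895407], [-0.3805638867969243, 0.1612198720255406, -0.9105928184046295], [0.8222553021207333, -0.3915948521902299, -0.412976621459925]], 't': [0.33094397688664023, 0.2198694357970055, 0.6324013563539422]}
top {'fx': 382.33388732173006, 'fy': 382.33388732173006, 'cx': 313.817345209906, 'cy': 200.16115098175442, 'R': [[0.025317962943425334, -0.9996607536211408, -0.006113789496525187], [-0.9914322958915202, -0.02432467451499523, -0.1283367167766453], [0.128144463070648, 0.009310632596769407, -0.9917118072832365]], 't': [0.1176157369143006, 0.5631721339346829, 0.891627784676333]}
{'fx': 309.70691628693146, 'fy': 309.70691628693146, 'cx': 320.2968348813003, 'cy': 197.8748880884476, 'T_tool_cam': array([[ 7.70002759e-04, -9.47666954e-01, -3.19259693e-01,
         8.25537034e-02],
       [ 9.99999515e-01,  5.33560970e-04,  8.28054062e-04,
         1.69731913e-05],
       [-6.14374960e-04, -3.19260175e-01,  9.47666905e-01,
        -6.96272975e-02],
       [ 0.00000000e+00,  0.00000000e+00,  0.00000000e+00,
         1.00000000e+00]])} [0.19673197 0.61895391 0.3028435 ] [ 1.53257158e-01  9.88185632e-01 -1.17182783e-03 -1.64994182e-04] 0.1
```

View pics/scene0.png

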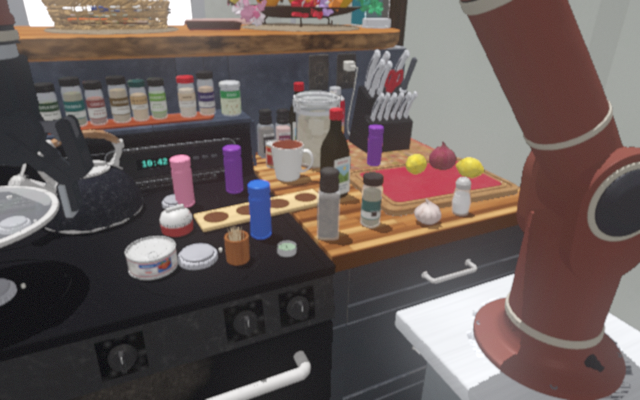

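View pics/top0.png

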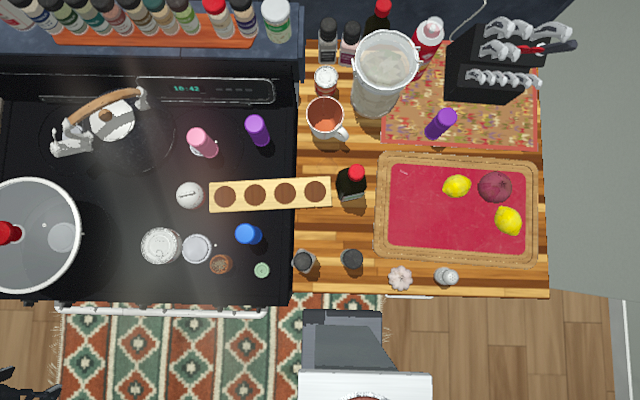

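The top view shows the board at (210-330, 178-212) with the timer at its left end (190,195) and the oil bottle at its right end (350,183). Front row: cup (221,264), candle (262,270), grinder and spice jar at (304,262) and (352,258), garlic (400,278), and salt (446,276). I'll enlarge this area.

```bash
python3 - <<'E'
import cv2
i=cv2.imread("pics/top0.png"); c=i[165:295,170:370]; cv2.imwrite("pics/c1.png",cv2.resize(c,None,fx=4,fy=4,interpolation=cv2.INTER_CUBIC))
c=i[235:295,285:475]; a=cv2.resize(c,None,fx=4,fy=4,interpolation=cv2.INTER_CUBIC)
s=cv2.imread("pics/scene0.png")[155:275,290:480]; b=cv2.resize(s,None,fx=4*190/190,fy=4*.75,interpolation=cv2.INTER_CUBIC)
import numpy as np
cv2.imwrite("pics/c2.png",np.vstack([a,b])[:600])
E
```

```text
(no output)
```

View pics/c1.png

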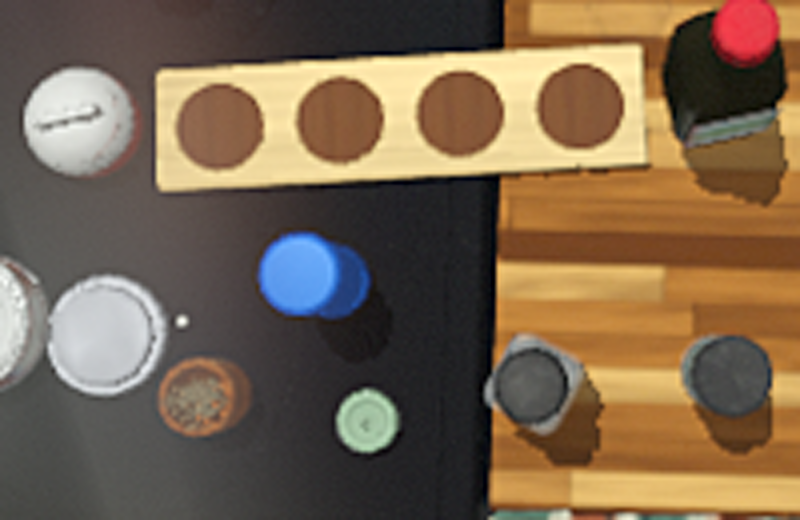

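View pics/c2.png

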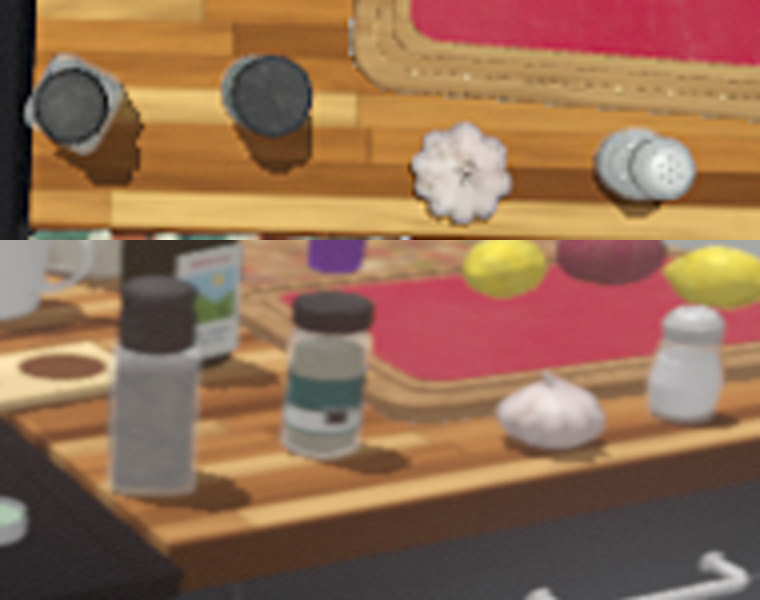

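Crop c1 gives the marks at (221,127), (340,119), (460,113) and (580,106). It also gives the grinder cap (531,387) with its body rotated, the jar cap (730,375), the cup rim (199,397), the candle (367,421) and the blue jar cap (300,273). Crop c2 gives the salt cap (662,168) and the garlic (462,172).

```bash
cat > h.py <<'E'
import numpy as np
from station import arm, snapshot, camera_info
from scipy.spatial.transform import Rotation as Ro
def ray(n,u,v,z):
    c=camera_info(n);R=np.array(c["R"]);t=np.array(c["t"]);o=-R.T@t
    d=R.T@np.array([(u-c["cx"])/c["fx"],(v-c["cy"])/c["fy"],1]);return o+d*(z-o[2])/d[2]
def down(yaw):  # tool y axis (closing) at world angle yaw
    y=np.array([np.cos(yaw),np.sin(yaw),0]);z=np.array([0,0,-1.]);return Ro.from_matrix(np.c_[np.cross(y,z),y,z]).as_quat()
E
python3 - <<'E'
from h import *
def c1(X,Y,z): return ray("top",169.5+(X+.5)/4,164.5+(Y+.5)/4,z)
def c2(X,Y,z): return ray("top",284.5+(X+.5)/4,234.5+(Y+.5)/4,z)
np.set_printoptions(precision=4,suppress=True)
for n,p in dict(m1=c1(221,127,.014),m2=c1(340,119.5,.014),m3=c1(460,113,.014),m4=c1(580,106,.014),grinder=c1(531,387,.15),g1=c1(523,336,.106),g2=c1(582,363,.106),g3=c1(548,434,.106),g4=c1(487,388,.106),jar=c1(730,375,.119),cup=c1(199,397,.052),candle=c1(367,421,.017),blue=c1(300,273,.119),salt=c2(662,168,.085),saltsh=c2(630,164,.066),garlic=c2(462,172,.03),bottle=c1(745,33,.224),timer=c1(80,121,.05)).items(): print(n,p,"r",round(np.hypot(*p[:2]),3))
# scene check, bases: jar bottom centre c2 (322,  (445-240)): 
def s(X,Y,z): return ray("scene",289.5+(X+.5)/4,154.5+(Y-240+.5)/3,z)
print("scene: grinder cap",s(157,287,.15),"jar cap",s(333,307,.119),"salt cap",s(694,320,.085))
E
```

```text
m1 [0.5671 0.3539 0.014 ] r 0.668
m2 [0.5736 0.2798 0.014 ] r 0.638
m3 [0.5795 0.2051 0.014 ] r 0.615
m4 [0.5858 0.1304 0.014 ] r 0.6
grinder [0.4161 0.1512 0.15  ] r 0.443
g1 [0.4424 0.1579 0.106 ] r 0.47
g2 [0.4285 0.125  0.106 ] r 0.446
g3 [0.3896 0.1426 0.106 ] r 0.415
g4 [0.4136 0.1769 0.106 ] r 0.45
jar [0.4243 0.0446 0.119 ] r 0.427
cup [0.4023 0.3486 0.052 ] r 0.532
candle [0.3891 0.2546 0.017 ] r 0.465
blue [0.4735 0.2804 0.119 ] r 0.55
salt [ 0.3888 -0.1781  0.085 ] r 0.428
saltsh [ 0.3895 -0.1665  0.066 ] r 0.424
garlic [ 0.3801 -0.0784  0.03  ] r 0.388
bottle [0.5915 0.0492 0.224 ] r 0.594
timer [0.5638 0.43   0.05  ] r 0.709
scene: grinder cap [0.412  0.1548 0.15  ] jar cap [0.4131 0.0501 0.119 ] salt cap [ 0.3819 -0.1739  0.085 ]
```

Spacings check out: marks are 75 mm apart, and the bottle and timer are about 195 mm from the centre. The bottle is on the low-y end, so m4 takes the grinder, m3 the jar, m2 the salt and m1 the cup. I'll check IK, then take a wrist view over the grinder.

```bash
cat >> h.py <<'E'
import cv2
M=dict(cup=[.5671,.3539],salt=[.5736,.2798],jar=[.5795,.2051],grinder=[.5858,.1304])
P=dict(grinder=[.4161,.1512],jar=[.4243,.0446],salt=[.3895,-.1705],cup=[.4023,.3486])
Gz=dict(grinder=.130,jar=.080,salt=.042,cup=.032)
def wrist(name,pts):
    p=arm.read_tool_pos();R=Ro.from_quat(arm.read_eef_rot()).as_matrix();im=snapshot("wrist").copy();c=camera_info("wrist")
    T=np.eye(4);T[:3,:3]=R;T[:3,3]=p;W=T@np.array(c["T_tool_cam"]);np.save("pics/"+name+".npy",W)
    for q in pts:
        x=W[:3,:3].T@(np.array(q)-W[:3,3]);th=np.arctan2(np.hypot(x[0],x[1]),x[2]);k=th*c["fx"]/np.hypot(x[0],x[1])
        cv2.drawMarker(im,(int(round(c["cx"]+k*x[0])),int(round(c["cy"]+k*x[1]))),(0,255,0),cv2.MARKER_CROSS,9,1)
    cv2.imwrite("pics/"+name+".png",im);return W
def wray(W,u,v,z):
    c=camera_info("wrist");d=np.array([u-c["cx"],v-c["cy"]]);r=np.hypot(*d);th=r/c["fx"]
    d=W[:3,:3]@np.r_[d/r*np.sin(th),np.cos(th)];return W[:3,3]+d*(z-W[2,3])/d[2]
E
python3 - <<'E'
from h import *
for k in P:
    for yaw in (0.083,0.083-np.pi):
        q=down(yaw); g=Gz[k]+.054
        r=[arm.ik([*P[k],g],q),arm.ik([*P[k],.35],q),arm.ik([*M[k],g+.014],q),arm.ik([*M[k],.35],q)]
        print(k,round(yaw,2),[None if a is None else np.round(a,2).tolist() for a in r])
arm.movep([*P["grinder"],.32],down(.083)); print(arm.read_time())
wrist("w1",[[*P["grinder"],.15],[*P["jar"],.119],[*P["cup"],.052],[.3891,.2546,.017]]+[[*M[k],.014] for k in M])
E
```

```text
grinder 0.08 [[-0.58, 0.5, 0.26, 2.14, -0.25, 0.53, -0.05], [-0.72, 0.26, 0.41, 1.92, -0.12, 0.99, -0.17], [-0.46, 0.67, 0.33, 1.7, -0.28, 0.81, 0.08], [-0.52, 0.52, 0.43, 1.52, -0.23, 1.15, 0.04]]
grinder -3.06 [[-0.08, 0.52, -0.45, 2.13, 0.42, 0.57, 2.39], [-0.12, 0.26, -0.35, 1.91, 0.11, 0.99, 2.7], [0.03, 0.7, -0.48, 1.68, 0.4, 0.86, 2.61], [-0.01, 0.52, -0.4, 1.5, 0.21, 1.16, 2.77]]
jar 0.08 [[-0.27, 0.58, 0.16, 2.22, -0.25, 0.36, 0.19], [-0.55, 0.23, 0.49, 1.96, -0.13, 0.98, 0.09], [-0.53, 0.75, 0.27, 1.69, -0.27, 0.73, -0.05], [-0.6, 0.54, 0.38, 1.47, -0.21, 1.17, -0.11]]
jar -3.06 [[0.12, 0.6, -0.4, 2.21, 0.56, 0.42, 2.49], [0.68, 0.39, -1.14, 1.93, 0.41, 1.08, 2.59], [-0.09, 0.79, -0.49, 1.68, 0.48, 0.8, 2.43], [-0.11, 0.55, -0.45, 1.45, 0.25, 1.19, 2.63]]
salt 0.08 [[0.39, 0.66, -0.04, 2.24, 0.1, 0.24, 0.35], [-0.37, 0.31, 0.97, 1.97, -0.3, 1.01, 0.82], [-0.61, 0.83, 0.21, 1.64, -0.24, 0.7, -0.2], [-0.67, 0.58, 0.32, 1.4, -0.19, 1.2, -0.25]]
salt -3.06 [[0.62, 0.69, -0.38, 2.24, 0.77, 0.35, 2.81], [-0.47, 0.37, 1.14, 1.97, -0.39, 1.04, -2.2], [-0.21, 0.87, -0.48, 1.63, 0.53, 0.78, 2.29], [-0.22, 0.6, -0.48, 1.38, 0.28, 1.23, 2.5]]
cup 0.08 [[-0.86, 0.76, 0.16, 1.96, -0.25, 0.44, -0.43], [-0.97, 0.4, 0.32, 1.7, -0.14, 1.06, -0.53], [-0.69, 0.88, 0.19, 1.55, -0.21, 0.74, -0.33], [-0.75, 0.63, 0.31, 1.3, -0.19, 1.24, -0.36]]
cup -3.06 [[-0.5, 0.79, -0.4, 1.95, 0.59, 0.52, 1.91], [-0.41, 0.42, -0.5, 1.69, 0.23, 1.09, 2.24], [-0.33, 0.92, -0.49, 1.53, 0.53, 0.82, 2.21], [-0.33, 0.65, -0.49, 1.28, 0.3, 1.28, 2.4]]
1.975
```

View pics/w1.png

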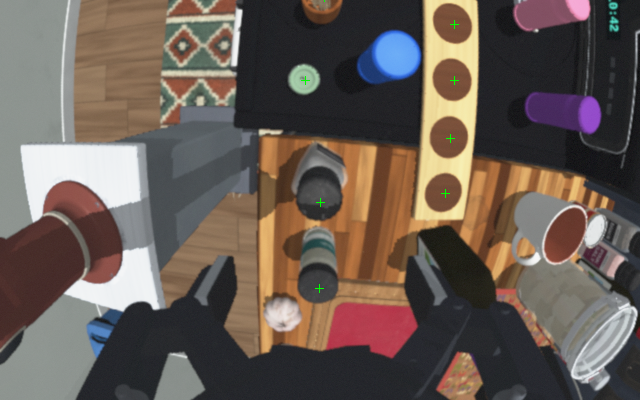

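The projected crosses fall on the grinder cap (320,202), jar cap (319,289), candle and all four marks, so the estimates are good to 1-2 px. Next I'll pick the grinder and place it on m4.

```bash
cat >> h.py <<'E'
Q=down(.083)
def pick(k,lift=.33,force=40):
    g=Gz[k]+.054
    arm.line_to([*P[k],g],.15); arm.move_gripper(0.0,force)
    print(k,"grip",round(arm.read_opening(),3),arm.read_finger_force()); arm.line_to([*P[k],lift],.2)
    print("lift",round(arm.read_opening(),3),np.round(arm.read_ft_force(),1),arm.read_time())
def place(k,z=.33):
    g=Gz[k]+.054+.014
    arm.line_to([*M[k],z],.25); arm.line_to([*M[k],g+.03],.2); arm.line_to([*M[k],g+.002],.05); arm.pause(.2)
    print("down",np.round(arm.read_ft_force(),1)); arm.move_gripper(1.0); arm.pause(.2); arm.line_to([*M[k],z],.2); print(k,"placed",arm.read_time())
E
python3 - <<'E'
from h import *
pick("grinder"); place("grinder")
arm.line_to([*P["jar"],.33],.3)
wrist("w2",[[*M["grinder"],.164],[*P["jar"],.119],[*P["salt"],.09],[*P["salt"],.0]])
E
```

```text
grinder grip 0.453 39.921877150190994
lift 0.457 [-0.   1.  -3.7] 4.4583
down [-0.1  0.1 -3. ]
grinder placed 8.3833
```

View pics/w2.png

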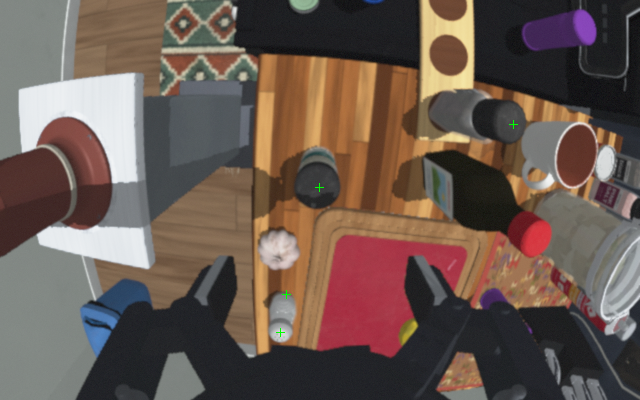

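The grinder stands on m4 with its cap at about (510,121), next to its cross. The jar (318,187) and salt (281,332) match their predictions. Now the jar, then a hover over the salt.

```bash
python3 - <<'E'
from h import *
pick("jar"); place("jar")
arm.line_to([.46,.08,.33],.3); arm.movep([.41,-.1705,.33],Q)
W=wrist("w3",[[*M["grinder"],.164],[*M["jar"],.133],[*P["salt"],.09],[*P["salt"],.0]])
print(np.round(arm.read_joint_positions(),2),arm.read_time(), arm.ik([*P["salt"],.28],Q), arm.ik([*P["salt"],.096],Q))
E
```

```text
jar grip 0.509 36.572508215904236
lift 0.511 [ 0.2  0.1 -1.2] 12.25
down [ 0.2 -0.2 -1.1]
jar placed 16.85
[-0.07  0.3   0.53  1.96 -0.19  0.94  0.64] 18.625 [-0.02610886  0.33474143  0.51365     2.07629047 -0.23051855  0.78454696
  0.7110596 ] [ 0.21935405  0.6690955   0.20871611  2.248541   -0.5085952   0.2671007
  0.96037006]
```

View pics/w3.png

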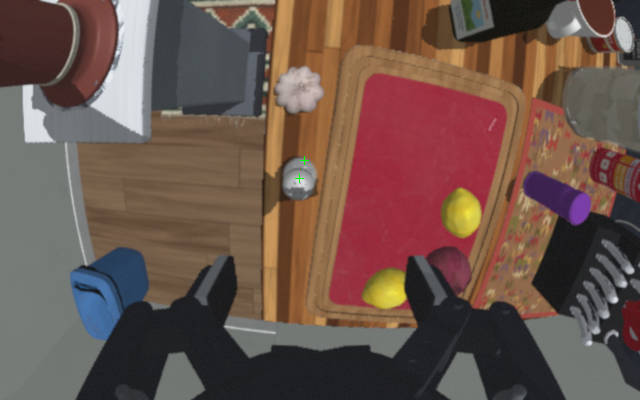

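The salt dome's centre is about (298,183), roughly 3 px from its cross, so y is nearer -0.173. The cutting board's rim is close at (325,180), so I'll grip a bit higher to clear it.

```bash
sed -i 's/salt=\[.3895,-.1705\]/salt=[.3893,-.173]/; s/salt=.042/salt=.051/' h.py; python3 - <<'E'
from h import *
W=np.load("pics/w3.npy"); print(wray(W,298,183,.088), wray(W,299,176,.068))
arm.line_to([*P["salt"],.26],.2)
pick("salt",lift=.26)
arm.line_to([.45,-.1,.36],.25)
place("salt",z=.36)
arm.movep([*P["cup"],.25],Q)
wrist("w4",[[*M["grinder"],.164],[*M["jar"],.133],[*M["salt"],.104],[*P["cup"],.052],[*M["cup"],.014]])
E
```

```text
[ 0.38832871 -0.17664306  0.088     ] [ 0.38789018 -0.17428301  0.068     ]
salt grip 0.439 38.87244782410562
lift 0.435 [-0.3 -0.  -1. ] 21.7667
down [-0.8 -0.7 -0.8]
salt placed 28.4083
```

View pics/w4.png

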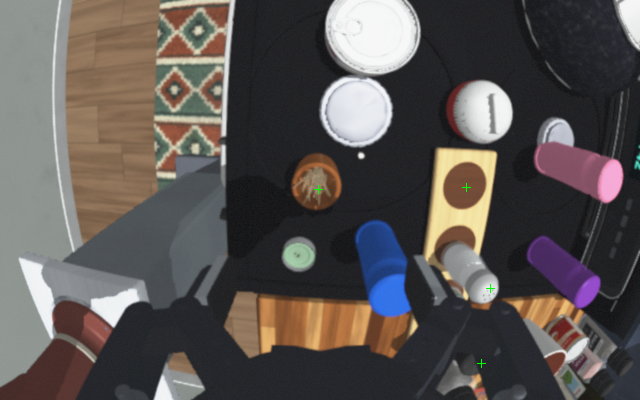

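The cup rim is centred at about (317,185), 3 px from its cross, and its surroundings are clear. The salt stands on m2, about 7 px left of its cross, which I'll check after the cup. Now the cup.

```bash
sed -i 's/cup=\[.4023,.3486\]/cup=[.4023,.3500]/' h.py; python3 - <<'E'
from h import *
pick("cup",lift=.25); place("cup",z=.28)
arm.line_to([.45,.24,.40],.3)
pts=[[*M["grinder"],.164],[*M["jar"],.133],[*M["salt"],.104],[*M["cup"],.066]]
wrist("w5",pts); arm.movep([.3,.5,.35],down(1.2)) 
i=snapshot("top"); s=snapshot("scene"); cv2.imwrite("pics/top1.png",i); print(arm.read_time())
a=cv2.resize(i[160:225,180:370],None,fx=4,fy=4,interpolation=cv2.INTER_CUBIC)
b=cv2.resize(s[150:245,150:370],(760,328),interpolation=cv2.INTER_CUBIC); cv2.imwrite("pics/end.png",np.vstack([a,b]))
E
```

```text
cup grip 0.51 40.4595422744751
lift 0.502 [-0.1  0.9 -1.1] 32.0
down [-0.5 -0.9 -0.1]
cup placed 36.3583
38.5
```

View pics/end.png

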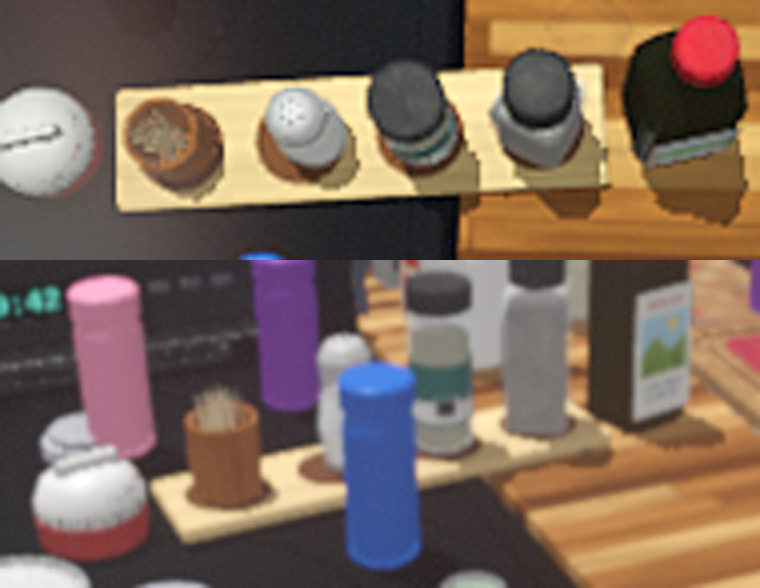

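View pics/w5.png

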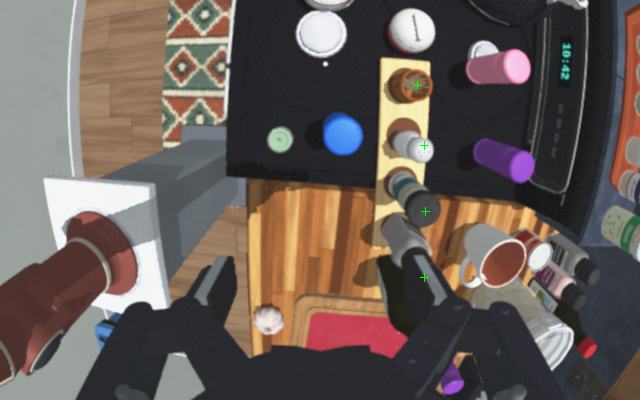

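All four stand upright on the board. The salt shows more of its mark on the left side, so I'll measure it. In the top crop the caps are at grinder (539,86), jar (407,100), salt (293,114) and cup rim (162,137).

```bash
python3 - <<'E'
from h import *
W=np.load("pics/w5.npy"); np.set_printoptions(precision=4,suppress=True)
a=.083;B=np.array([[np.cos(a),np.sin(a)],[-np.sin(a),np.cos(a)]])
for k,X,Y,z in (("grinder",539,86,.164),("jar",407,100,.133),("salt",293,114,.098),("cup",162,137,.066)):
    p=ray("top",179.5+(X+.5)/4,159.5+(Y+.5)/4,z); print(k,"top d board",B@(p[:2]-M[k]))
for k,u,v,z in (("jar",422,211,.133),("salt",422,150,.100),("cup",412,86,.06)):
    print(k,"wrist",B@(wray(W,u,v,z)[:2]-M[k]))
arm.movep([.44,.40,.30],Q); 
i=None
wrist("w6",[[*M["salt"],.104],[*M["salt"],.014]])
im=cv2.imread("pics/w6.png"); cv2.imwrite("pics/w6.png",cv2.resize(im[130:380,380:640],None,fx=2.3,fy=2.3,interpolation=cv2.INTER_CUBIC)); print(arm.read_time())
E
```

```text
grinder top d board [-0.0018  0.    ]
jar top d board [ 0.0004 -0.0026]
salt top d board [ 0.002  -0.0095]
cup top d board [-0.0014 -0.0011]
jar wrist [-0.0042 -0.0004]
salt wrist [-0.0005 -0.0069]
cup wrist [-0.0053 -0.0009]
39.3
```

View pics/w6.png

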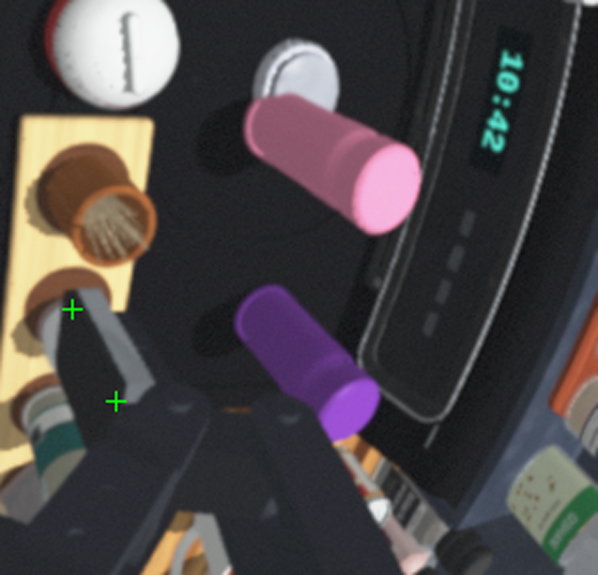

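The fingers hide the salt here, so this view doesn't settle it. I'll take one view from directly above.

```bash
python3 - <<'E'
from h import *
arm.movep([.5736,.235,.38],Q)
wrist("w7",[[*M["salt"],.104],[*M["salt"],.014]])
im=cv2.imread("pics/w7.png"); cv2.imwrite("pics/w7.png",cv2.resize(im[60:300,200:440],None,fx=2.5,fy=2.5,interpolation=cv2.INTER_CUBIC)); print(arm.read_time())
E
```

```text
40.2583
```

View pics/w7.png

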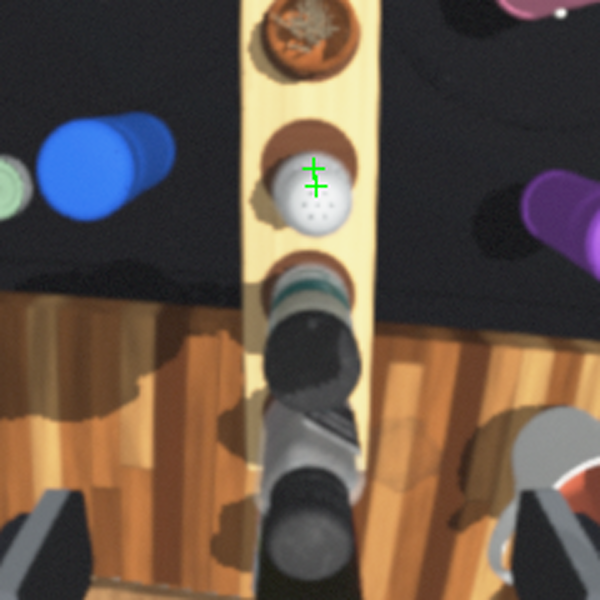

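The salt sits about 8-10 mm towards the jar: its dome is at (314,202) against a predicted (316,186), and the mark's centre is near (309,166). That is inside the limit but with little margin. I'll regrip it by its upper part, with the gripper body above the jar's top, and shift it.

```bash
python3 - <<'E'
from h import *
b=np.array([-np.sin(.083),np.cos(.083)]); s=np.array(M["salt"])-.009*b; e=np.array(M["salt"])+.001*b
z=.014+.073+.054
arm.line_to([*s,.30],.2); arm.line_to([*s,z],.12); print("contact",np.round(arm.read_ft_force(),1))
arm.move_gripper(0.0,30); print(arm.read_opening(),arm.read_finger_force())
arm.line_to([*s,z+.006],.05); arm.line_to([*e,z+.006],.05); arm.line_to([*e,z+.001],.03); arm.pause(.3); print(np.round(arm.read_ft_force(),1))
arm.move_gripper(1.0); arm.pause(.3); arm.line_to([*e,.30],.15)
arm.movep([.5736,.235,.38],Q)
wrist("w8",[[*M["salt"],.104],[*M["salt"],.014]])
im=cv2.imread("pics/w8.png"); a=cv2.resize(im[60:300,200:440],None,fx=2,fy=2,interpolation=cv2.INTER_CUBIC)
arm.movep([.3,.5,.35],down(1.2)); t=snapshot("top"); t=cv2.resize(t[165:290,170:330],(320,250),interpolation=cv2.INTER_CUBIC)
t=np.vstack([t,np.zeros((230,320,3),np.uint8)]); cv2.imwrite("pics/w8c.png",np.hstack([a,t])); print(arm.read_time())
E
```

```text
contact [-0.7  0.1  0.5]
0.38857539399974006 29.274609925341792
[ 0.2  0.4 -0.5]
48.15
```

View pics/w8c.png

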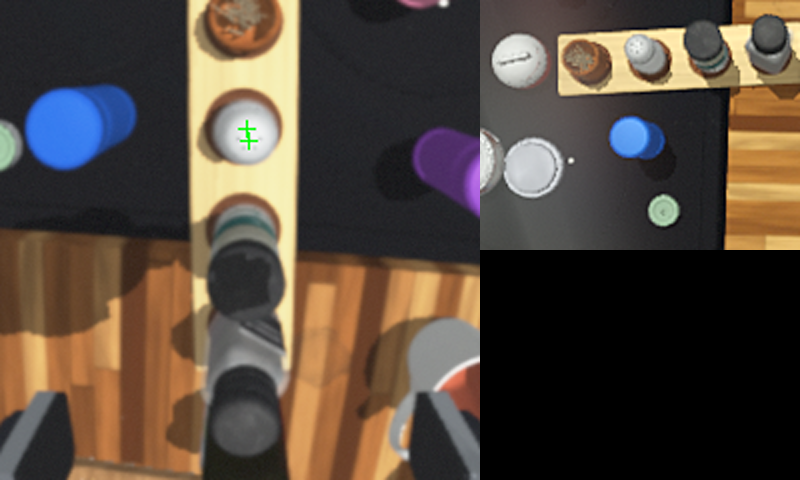

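The salt is now centred on its mark at (247,130). The row runs bottle, grinder, jar, salt, cup, timer, and the candle and blue jar have not moved. I'm handing it in.

```bash
python3 -c "
from station import ticket; print(ticket.finish_job())"
```

```text
the job is handed in; nothing more can be done
None
```

The job is handed in: from the oil bottle to the timer, the grinder, spice jar, salt shaker and toothpick cup stand upright on their marks, about 48 s on the clock; the last pictures show them within a few mm of centre, but no verdict came back.

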